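# Tappets from the cylinder head to the parts tray, kept in order

## Task

Move the four paint-marked tappets from the cylinder head into the four pockets of the plywood parts tray, keeping their order: the tappet nearest the head's blue timing cover (its left end) goes into the pocket next to the tray's blue end block, the next one into the next pocket, and so on to the last. Set each one down upright on its pocket's floor and let go; do not drop or tip any over, and leave the other things on the bench where they are.

Things in the scene. Friction and masses are not known exactly. Their poses are not given: they have to be found in the camera images.
- red (a point): centre (half-way up) of the red tappet: a loose upright steel cylinder 36 mm across and 56 mm tall, about 0.2 kg, with a red painted disc on top and a red band near the top; z axis up its length (28 mm to either end). At the start it stands on the cylinder head inside the red collar.
- yellow (a point): centre (half-way up) of the yellow tappet: a loose upright steel cylinder 36 mm across and 56 mm tall, about 0.2 kg, with a yellow painted disc on top and a yellow band near the top; z axis up its length (28 mm to either end). At the start it stands on the cylinder head inside the yellow collar.
- green (a point): centre (half-way up) of the green tappet: a loose upright steel cylinder 36 mm across and 56 mm tall, about 0.2 kg, with a green painted disc on top and a green band near the top; z axis up its length (28 mm to either end). At the start it stands on the cylinder head inside the green collar.
- black (a point): centre (half-way up) of the black tappet: a loose upright steel cylinder 36 mm across and 56 mm tall, about 0.2 kg, with a black painted disc on top and a black band near the top; z axis up its length (28 mm to either end). At the start it stands on the cylinder head inside the bare steel collar.
- head: fixed aluminium cylinder head, 120 mm (x) by 297 mm (y), origin at the centre of its underside on the bench; flat deck 55 mm above the bench with four collars (red, yellow, green, bare steel, each 6 mm high) in a row along its y axis, at y = -87, -29, 29, 87 mm, x = 0, in varying order. At its +y end (always the robot's left) is the blue timing cover, a block from y = 125 to 160 mm, its top 20 mm above the deck. Nothing else there is higher than the collars.
- collar_red: red ring fixed on the cylinder head's deck round the red tappet's start place: 50 mm outside, 39 mm inside, 6 mm high; origin: centre of its underside, 55 mm above the bench; axes as the head's.
- collar_yellow: yellow ring fixed on the cylinder head's deck round the yellow tappet's start place: 50 mm outside, 39 mm inside, 6 mm high; origin: centre of its underside, 55 mm above the bench; axes as the head's.
- collar_green: green ring fixed on the cylinder head's deck round the green tappet's start place: 50 mm outside, 39 mm inside, 6 mm high; origin: centre of its underside, 55 mm above the bench; axes as the head's.
- tray: fixed plywood tray, 90 (x) by 330 mm (y), origin at the centre of its underside. Four square pockets in a row along y, centres at y = -87, -29, 29, 87 mm, x = 0; each 52 mm wide inside, floor 5 mm above the bench, walls 6 mm thick, tops 11 mm above the bench. At y = +140 and -140 mm stand a blue and a bare wooden end block; which is at which end varies.
- end_blue: the blue end block of the tray, 64 (x) by 36 (y) by 25 mm high (the bare wooden one is alike); origin at the centre of its underside, 5 mm above the bench, 53 mm from the centre of the nearest pocket. It stands at y = +140 or -140 mm in the tray's frame; begin the row at its end.
- spray: bystander: grey spray can, 60 mm across, 120 mm tall, origin under its centre; standing beyond the work
- block: bystander: dark wooden block 70 x 120 x 45 mm, origin under its centre; beyond the work
- oil: bystander: grey plastic bottle with red cap, 68 mm across, 120 mm tall, origin under its centre; beyond the work
Things that resemble listed ones, but are neither listed nor needed, are in the scene too. Leave any orange or purple look-alike of the part that bears green alone.

How it is judged:
At the end, for the whole second after the job is handed in: Every tappet stands on a pocket floor (within 10 mm of the pocket's centre along and across, 4 mm in height), upright within 0.08 rad, released, at rest; counted from the tray's blue block they follow the order of their collars counted from the timing cover (((y of collar_red in the frame of head above 0.058 m and horizontal distance between red and end_blue between 0.043 and 0.063 m) or (y of collar_red in the frame of head between 0 and 0.058 m and horizontal distance between red and end_blue between 0.101 and 0.121 m) or (y of collar_red in the frame of head between -0.058 and 0 m and horizontal distance between red and end_blue between 0.159 and 0.179 m) or (y of collar_red in the frame of head below -0.058 m and horizontal distance between red and end_blue between 0.217 and 0.237 m)) and x of red in the frame of tray between -0.01 and 0.01 m and y of red in the frame of tray between -0.115 and 0.115 m and z of red in the frame of tray between 0.029 and 0.037 m and angle between each of red, yellow, green, black's own z axis and vertical below 0.08 rad and linear speed of each of tappet_red, tappet_yellow, tappet_green, tappet_black below 0.02 m/s and contact force between the fingers and tappet_red below 0.5 N and ((y of collar_yellow in the frame of head above 0.058 m and horizontal distance between yellow and end_blue between 0.043 and 0.063 m) or (y of collar_yellow in the frame of head between 0 and 0.058 m and horizontal distance between yellow and end_blue between 0.101 and 0.121 m) or (y of collar_yellow in the frame of head between -0.058 and 0 m and horizontal distance between yellow and end_blue between 0.159 and 0.179 m) or (y of collar_yellow in the frame of head below -0.058 m and horizontal distance between yellow and end_blue between 0.217 and 0.237 m)) and x of yellow in the frame of tray between -0.01 and 0.01 m and y of yellow in the frame of tray between -0.115 and 0.115 m and z of yellow in the frame of tray between 0.029 and 0.037 m and contact force between the fingers and tappet_yellow below 0.5 N and ((y of collar_green in the frame of head above 0.058 m and horizontal distance between green and end_blue between 0.043 and 0.063 m) or (y of collar_green in the frame of head between 0 and 0.058 m and horizontal distance between green and end_blue between 0.101 and 0.121 m) or (y of collar_green in the frame of head between -0.058 and 0 m and horizontal distance between green and end_blue between 0.159 and 0.179 m) or (y of collar_green in the frame of head below -0.058 m and horizontal distance between green and end_blue between 0.217 and 0.237 m)) and x of green in the frame of tray between -0.01 and 0.01 m and y of green in the frame of tray between -0.115 and 0.115 m and z of green in the frame of tray between 0.029 and 0.037 m and contact force between the fingers and tappet_green below 0.5 N and (horizontal distance between black and end_blue between 0.043 and 0.063 m or horizontal distance between black and end_blue between 0.101 and 0.121 m or horizontal distance between black and end_blue between 0.159 and 0.179 m or horizontal distance between black and end_blue between 0.217 and 0.237 m) and x of black in the frame of tray between -0.01 and 0.01 m and y of black in the frame of tray between -0.115 and 0.115 m and z of black in the frame of tray between 0.029 and 0.037 m and contact force between the fingers and tappet_black below 0.5 N); the robot touches nothing.
It fails at once if a tappet is tipped over (more than 0.7 rad) (angle between any of red, yellow, green, black's own z axis and vertical above 0.7 rad).
It fails at once if a tappet is dropped (falls free, faster than 0.7 m/s) ((linear speed of tappet_red above 0.7 m/s and contact force between the fingers and tappet_red below 0.05 N) or (linear speed of tappet_yellow above 0.7 m/s and contact force between the fingers and tappet_yellow below 0.05 N) or (linear speed of tappet_green above 0.7 m/s and contact force between the fingers and tappet_green below 0.05 N) or (linear speed of tappet_black above 0.7 m/s and contact force between the fingers and tappet_black below 0.05 N)).
It fails at once if one of the other things on the bench is shifted by more than 30 mm (distance of any of spray, block, oil from where it was at the start of the episode above 0.03 m).
It also fails if it takes over 102 s, if anything falls off the work surface, if the arm or the gripper's body presses on something with over 40 N, if the wrist force passes 120 N, or if a joint passes its speed limit or range.

## Robot

A 6-joint arm with a two-finger parallel gripper is mounted at the origin on the work surface. World frame = base frame: x ahead of the robot, y to its left, z up, the work surface at z = 0. Lengths are in m, angles in rad, forces in N, time in s.
With the tool pointing down it reaches from about 0.4 to 0.925 m from the base axis. Payload 12.5 kg.
Tool frame: the origin (TCP) lies at the very end of the fingers, on their centre line; the grasp point (between the pads) lies 19 mm behind it; z points along the fingers, y is the direction in which the jaws open and shut (so a half turn about z gives the same grasp; the last joint's range is limited). The gripper opens to 95 mm and grips with 3 to 60 N. Pads are 20 mm wide; open, the fingers measure 119 mm over their backs; the gripper's body (75 mm by 180 mm) begins 59 mm behind the grasp point.
Start: joints at [-1.436, 0.491, 1.559, -0, 1.092, -0.106], TCP at [0.149, -0.607, 0.215] pointing down, gripper open.
Joint ranges: [-3.1, 3.1], [-0.84, 2.19], [0.05, 2.79], [-1.13, 4.28], [0.06, 2.93], [-2.69, 2.69]. Speed limits (rad/s): [2.22, 2.22, 2.79, 3.14, 3.14, 3.14].

## Interface

Orientations are given as a unit quaternion [x, y, z, w].
In Python, from workcell import env, viewer gives the robot as it stands.
- The arm moves only by the tool play_rows, never from a script. Its argument "moves" is a list of rows, each a list of 7 numbers: the opening, from 0 (shut) to 1 (fully open), then the shift along the world's x, y, z in units of 25 cm (1.0 is 25 cm), then the turn, a rotation vector about the world's x, y, z in units of 90 degrees (1.0 is 90 degrees). In form: [[fingers, tx, ty, tz, wx, wy, wz], ...]. A call has exactly 5 rows; each row shifts and turns the pose as measured when the row begins; what a row does not reach is not made up. A row lasts 1/8 s, in which the tool goes at most 62.5 mm and 10.7 degrees, less where a joint would pass 70% of its speed; a pose out of reach is approached as far as the arm can. A call with a number of a shift or a turn outside -1 to 1 is refused whole. A call with a gripper value outside its range is refused whole. The fingers move at their own pace and stop on an object; "newtons" is the grip in N (left out, the last holds). Time passes only in rows, so rows that do not move let the fingers close, or fill a call up. It gives the time, the measured TCP pose, the force and the opening at its end, in the units of the state.
- env.read_state(): the state, without advancing time (a new reading comes with each control period).
- viewer.snapshot(name): name is "scene" or "top" or "wrist"; returns a dict with "img" (420x560x3 uint8, red, green, blue), "fx", "fy", "cx", "cy" (pixels), "dist" ([k1, k2, p1, p2, k3] as OpenCV has them; the pictures are not rectified), "pose" (4x4, takes a point from camera to world coordinates); the wrist camera has in their place "T_tool_cam" (4x4, takes a point from camera to tool coordinates, whose origin is the TCP and whose axes are the flange's). Camera axes: x right, y down, z forward; pixel columns grow to the right and rows downward; lengths in m; the calibration is good to about 2 mm. A picture is of the moment at which its call begins: read the wrist's pose just before it. There is no depth.
- env.finish_job(): hands the job in, once; it reports no verdict.
The state is a dict: "time_s": time; "qpos": joint angles; "qd": joint speeds; "tau": joint torques, N m; "tcp_pos": TCP position; "tool_rot": TCP orientation; "wrist_force": force on the tool from outside, world axes, zero at the start; "torque": the same for the moment, N m; "gripper_width": finger opening in m.
Only numpy, scipy, OpenCV 4.12 (cv2) and the standard library are available. Lean on these libraries where they do the work, as an engineer would, in place of code of your own. Each camera call takes 0.05 s, during which the arm holds its last target.

## Working session

There is one attempt and no reset: what is moved stays moved. The work goes in short steps, Python scripts to look and compute and a tool call to move; the robot and the scene stay as the last step left them, time stands still between calls to the robot, and variables do not carry over. Pictures are saved under pics/ and viewed, and the job is handed in when it is done.

Besides the shell and the picture viewer there is one more tool, called after "Call:" in YAML: its name, and indented under it one key for each argument. play_rows: Moves the arm, as the interface text tells. Its arguments: {"type":"object","properties":{"moves":{"type":"array"},"newtons":{"type":"number"}},"required":["moves"]}

```bash
mkdir -p pics; python3 - <<'E'
from workcell import env, viewer
import cv2, numpy as np
print(env.read_state())
for n in ["scene","top","wrist"]:
    s=viewer.snapshot(n); cv2.imwrite(f"pics/{n}0.png",s["img"][:,:,::-1])
    print(n,{k:(np.round(v,4).tolist() if not np.isscalar(v) else v) for k,v in s.items() if k!="img"})
E
```

```text
{'time_s': 0.0, 'qpos': array([-1.43561122e+00,  4.91557057e-01,  1.55948675e+00, -3.35368176e-05,
        1.09172301e+00, -1.05570093e-01]), 'qd': array([-0.00139889, -0.00127666,  0.00081616,  0.00151758, -0.00046271,
        0.0014513 ]), 'tau': array([ 5.04594827e-04, -6.12632918e+01, -2.58177388e+01,  6.92465343e-02,
        4.80210793e-02, -1.02909007e-04]), 'tcp_pos': array([ 0.14901833, -0.60669719,  0.21405047]), 'tool_rot': array([ 9.92762261e-01,  1.20094744e-01, -2.35673963e-05, -5.86797552e-04]), 'wrist_force': array([-0.49942856,  0.22831634,  0.06646205]), 'torque': array([-0.01373065,  0.04957035,  0.00991447]), 'gripper_width': 0.09523477974600876}
scene {'fx': 508.8242955859356, 'fy': 508.8242955859356, 'cx': 278.267114913894, 'cy': 209.19219065799845, 'dist': [0.0441, 0.0, 0.0, 0.0, 0.0], 'pose': [[0.6934, 0.4173, -0.5874, 1.3046], [0.7205, -0.3911, 0.5727, -0.6295], [0.0093, -0.8203, -0.5718, 0.7336], [0.0, 0.0, 0.0, 1.0]]}
top {'fx': 533.7473342089531, 'fy': 533.7473342089531, 'cx': 272.3664653718427, 'cy': 203.14689738079892, 'dist': [-0.0342, 0.0, 0.0, 0.0, 0.0], 'pose': [[-0.0124, -0.9866, 0.1625, 0.4142], [-0.9998, 0.0097, -0.0175, 0.0593], [0.0157, -0.1627, -0.9866, 1.4485], [0.0, 0.0, 0.0, 1.0]]}
wrist {'fx': 366.7938663515744, 'fy': 366.7938663515744, 'cx': 279.6283701473225, 'cy': 207.63700581198998, 'dist': [-0.0936, 0.0, 0.0, 0.0, 0.0], 'T_tool_cam': [[0.0008, -0.9644, -0.2646, 0.0734], [1.0, 0.0006, 0.0006, -0.0003], [-0.0005, -0.2646, 0.9644, -0.1703], [0.0, 0.0, 0.0, 1.0]]}
```

View pics/scene0.png

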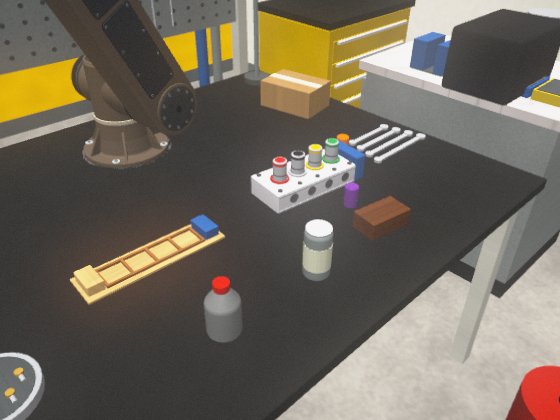

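View pics/top0.png

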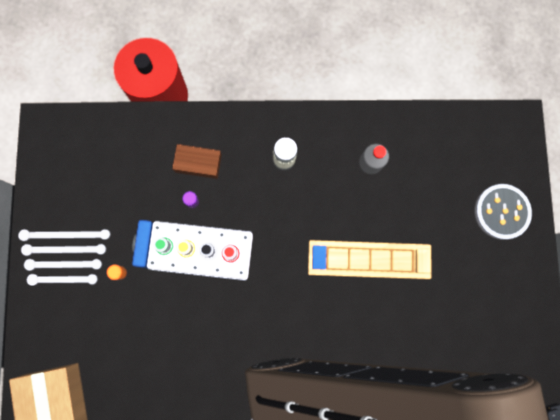

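View pics/wrist0.png

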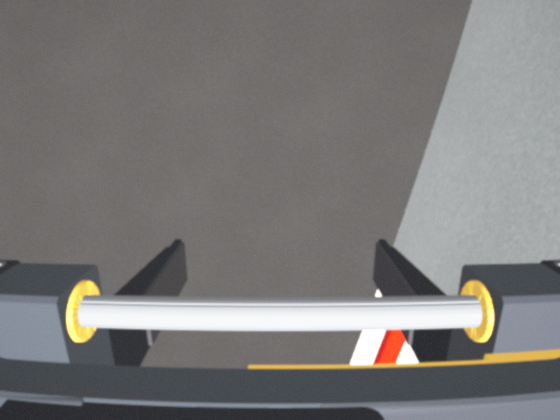

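Top view: the head's row from the blue cover (139,243) is green (163,245), yellow (185,248), black (207,250), red (231,253). The tray's blue block is at (319,257), with its pockets at (338..403,260). Possible mix-ups are the loose orange cylinder (116,272) and purple cylinder (190,199), both off the head and to be left alone. The other blue block and the red can and cap are also not targets. Next I measure positions and take a close crop.

```bash
cat > h.py <<'E'
from workcell import env, viewer
import cv2, numpy as np
from scipy.spatial.transform import Rotation as R
def snap(n):
    st=env.read_state(); s=viewer.snapshot(n)
    s["K"]=np.array([[s["fx"],0,s["cx"]],[0,s["fy"],s["cy"]],[0,0,1]]); s["d"]=np.array(s["dist"],float)
    if n=="wrist":
        T=np.eye(4);T[:3,:3]=R.from_quat(st["tool_rot"]).as_matrix();T[:3,3]=st["tcp_pos"]; s["pose"]=T@np.array(s["T_tool_cam"])
    s["pose"]=np.array(s["pose"]); s["hsv"]=cv2.cvtColor(s["img"],cv2.COLOR_RGB2HSV); return s
def ray(s,uv,z):
    p=cv2.undistortPoints(np.array([[uv]],float),s["K"],s["d"])[0,0]
    d=s["pose"][:3,:3]@np.array([p[0],p[1],1]); c=s["pose"][:3,3]
    return c+d*(z-c[2])/d[2]
def proj(s,P):
    P=np.atleast_2d(P).astype(float); q=(P-s["pose"][:3,3])@s["pose"][:3,:3]
    return cv2.projectPoints(q,np.zeros(3),np.zeros(3),s["K"],s["d"])[0].reshape(-1,2)
H={"red":((0,10),(170,180)),"yellow":((22,34),),"green":((50,85),),"blue":((100,125),)}
def blobs(s,col,smin=110,vmin=60,amin=15,box=None):
    h=s["hsv"]; m=np.zeros(h.shape[:2],np.uint8)
    for a,b in H[col]: m|=cv2.inRange(h,(a,smin,vmin),(b,255,255))
    if box: 
        k=np.zeros_like(m);x0,y0,x1,y1=box;k[y0:y1,x0:x1]=1;m*=k
    n,l,st,c=cv2.connectedComponentsWithStats(m)
    return m,[(st[i,4],np.round(c[i],1).tolist(),st[i,:4].tolist()) for i in range(1,n) if st[i,4]>=amin]
E
python3 - <<'E'
from h import *
t=snap("top"); s=snap("scene")
for c in H: print(c,[b[:3] for b in blobs(t,c,box=(100,200,450,300))[1]], 'SC', blobs(s,c,box=(60,120,370,300))[1])
a=cv2.resize(t["img"][210:290,125:265],None,fx=5,fy=5,interpolation=cv2.INTER_CUBIC)
b=cv2.resize(t["img"][230:290,300:440],None,fx=5,fy=5,interpolation=cv2.INTER_CUBIC)
cv2.imwrite("pics/c1.png",a[:,:,::-1]);cv2.imwrite("pics/c2.png",b[:,:,::-1])
c=cv2.resize(s["img"][120:220,240:380],None,fx=5,fy=5,interpolation=cv2.INTER_CUBIC);cv2.imwrite("pics/c3.png",c[:,:,::-1])
E
```

```text
red [(np.int32(62), [228.9, 251.7], [225, 248, 9, 9]), (np.int32(74), [116.5, 272.2], [106, 264, 21, 17])] SC [(np.int32(41), [279.6, 159.4], [275, 157, 10, 6]), (np.int32(25), [278.3, 165.0], [272, 163, 14, 4]), (np.int32(50), [278.7, 180.1], [270, 175, 19, 9]), (np.int32(72), [364.4, 214.3], [356, 207, 14, 16]), (np.int32(292), [220.7, 284.7], [212, 276, 19, 19])]
yellow [(np.int32(48), [182.6, 246.5], [179, 243, 8, 8]), (np.int32(79), [113.3, 271.6], [109, 267, 10, 10])] SC [(np.int32(43), [315.2, 146.1], [311, 144, 10, 5]), (np.int32(23), [314.7, 152.0], [309, 150, 13, 4]), (np.int32(50), [314.0, 166.4], [306, 162, 18, 8]), (np.int32(19), [167.4, 253.7], [159, 250, 17, 9]), (np.int32(48), [134.4, 260.0], [125, 253, 19, 15]), (np.int32(43), [109.3, 271.4], [100, 266, 18, 11])]
green [(np.int32(58), [159.7, 243.9], [156, 240, 9, 9])] SC [(np.int32(29), [331.9, 140.4], [328, 139, 9, 4]), (np.int32(28), [329.5, 160.1], [322, 156, 17, 7])]
blue [(np.int32(690), [141.6, 243.3], [132, 219, 20, 49]), (np.int32(282), [318.9, 256.8], [313, 246, 13, 23])] SC [(np.int32(318), [350.7, 153.8], [339, 141, 26, 38]), (np.int32(378), [203.7, 225.1], [191, 214, 27, 25])]
```

```bash
sleep 1; ls pics
```

```text
c1.png
c2.png
c3.png
scene0.png
top0.png
wrist0.png
```

View pics/c1.png

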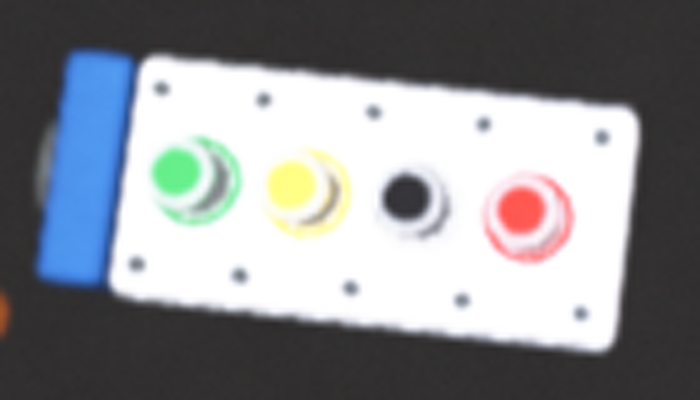

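View pics/c2.png

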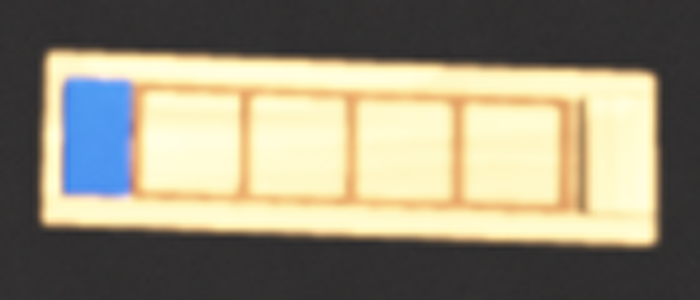

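View pics/c3.png

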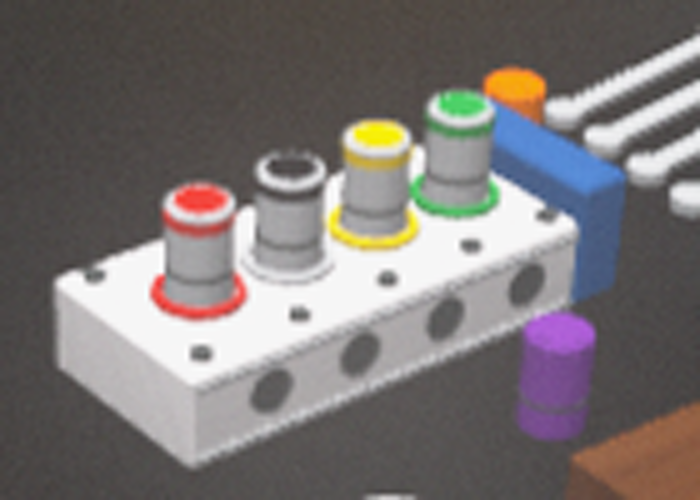

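```bash
python3 - <<'E'
from h import *
t=snap("top"); s=snap("scene")
print("top discs z.111")
for c,u in dict(green=(159.7,243.9),yellow=(182.6,246.5),red=(228.9,251.7)).items(): print(c,ray(t,u,.111).round(4))
for c,u in dict(green=(331.9,140.4),yellow=(315.2,146.1),red=(279.6,159.4)).items(): print("sc",c,ray(s,u,.111).round(4))
print("blue",ray(t,(318.9,256.8),.030).round(4))
# tray outline: plywood mask
m=cv2.inRange(t["hsv"],(8,40,120),(30,255,255)); m[:230]=0;m[290:]=0;m[:,:300]=0;m[:,445:]=0
m|=blobs(t,"blue",box=(305,240,335,275))[0]
cn=max(cv2.findContours(m,0,2)[0],key=cv2.contourArea); r=cv2.minAreaRect(cn); print(r)
for p in cv2.boxPoints(r): print(p,ray(t,p,.008).round(4))
# head deck
m=cv2.inRange(t["hsv"],(0,0,150),(180,60,255)); m[:210]=0;m[290:]=0;m[:,:145]=0;m[:,260:]=0
cn=max(cv2.findContours(m,0,2)[0],key=cv2.contourArea); r=cv2.minAreaRect(cn); print(r)
for p in cv2.boxPoints(r): print(p,ray(t,p,.055).round(4))
E
```

```text
top discs z.111
green [0.5339 0.3191 0.111 ]
yellow [0.5268 0.2616 0.111 ]
red [0.5125 0.1458 0.111 ]
sc green [0.5322 0.3196 0.111 ]
sc yellow [0.5238 0.2635 0.111 ]
sc red [0.5112 0.1467 0.111 ]
blue [ 0.5023 -0.0876  0.03  ]
((369.6904602050781, 259.1675109863281), (123.81391906738281, 35.762908935546875), 2.045408248901367)
[307.18472 274.828  ] [ 0.4558 -0.0572  0.008 ]
[308.46115 239.0879 ] [ 0.5518 -0.0628  0.008 ]
[432.1962  243.50702] [ 0.5358 -0.4002  0.008 ]
[430.91977 279.24713] [ 0.4394 -0.391   0.008 ]
((199.42074584960938, 250.21340942382812), (102.25960540771484, 49.36289596557617), 6.34019136428833)
[145.87805 269.09756] [0.4738 0.3644 0.055 ]
[151.32928 220.03658] [0.6019 0.3532 0.055 ]
[252.96344 231.32925] [0.5693 0.0864 0.055 ]
[247.5122  280.39026] [0.442  0.1014 0.055 ]
```

Both views agree within 3 mm, and the tappet pitch measures 58 mm as expected. The order from the cover is green, yellow, black, red. Tray pockets counted from blue are about (.4997,-.1405), (.497,-.1985), (.494,-.256) and (.491,-.314). Now I move, turning the jaws across the row.

Call:
play_rows:
  moves:
    - [1, 0.19, 0.15, 0, 0, 0, 0.118]
    - [1, 0.19, 0.15, 0, 0, 0, 0.118]
    - [1, 0.19, 0.15, 0, 0, 0, 0.118]
    - [1, 0.19, 0.15, 0, 0, 0, 0.118]
    - [1, 0.19, 0.15, 0, 0, 0, 0.118]
  newtons: 25

```text
time_s: 0.98
tcp_pos: [0.3895, -0.4161, 0.2141]
tool_rot: [0.831, 0.556, 0.0, 0.001]
wrist_force: [1.0, -0.7, 0.1]
gripper_width: 0.095
```

Call:
play_rows:
  moves:
    - [1, 0.11, 0.21, 0, 0, 0, 0.07]
    - [1, 0.11, 0.21, 0, 0, 0, 0.07]
    - [1, 0.11, 0.21, 0, 0, 0, 0.055]
    - [1, 0.11, 0.21, 0, 0, 0, 0]
    - [1, 0, 0, 0, 0, 0, 0]

```text
time_s: 1.6
tcp_pos: [0.5049, -0.1963, 0.2143]
tool_rot: [0.73, 0.683, 0.001, 0.001]
wrist_force: [-0.4, -1.4, 0.4]
gripper_width: 0.0954
```

```bash
python3 - <<'E'
from h import *
s=snap("wrist"); cv2.imwrite("pics/w1.png",s["img"][:,:,::-1]); print(env.read_state()["tcp_pos"])
P=[(.4997,-.1405,.005),(.497,-.1985,.005),(.4942,-.2564,.005),(.4914,-.3143,.005)]
print(proj(s,P).round(1))
E
```

```text
[ 0.50431309 -0.19782857  0.214277  ]
[[271.3 126.6]
 [272.7 182.6]
 [273.9 234.5]
 [275.  282.4]]
```

View pics/w1.png

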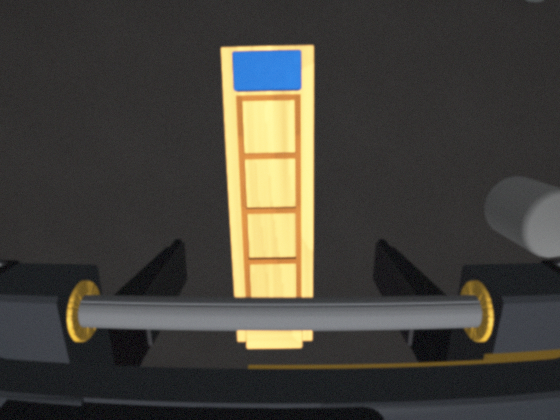

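The wrist view matches: pockets appear at (270,126), (272,182) and (273,234), within about 1 px of the prediction. On to the head.

Call:
play_rows:
  moves:
    - [1, 0.01, 0.2, 0, 0, 0, 0]
    - [1, 0.01, 0.2, 0, 0, 0, 0]
    - [1, 0.01, 0.2, 0, 0, 0, 0]
    - [1, 0.01, 0.2, 0, 0, 0, 0]
    - [1, 0.01, 0.2, 0, 0, 0, 0]

```text
time_s: 2.28
tcp_pos: [0.5164, 0.05, 0.2142]
tool_rot: [0.735, 0.678, 0.0, 0.002]
wrist_force: [0.2, -0.8, 0.2]
gripper_width: 0.0951
```

Call:
play_rows:
  moves:
    - [1, 0.01, 0.2, 0, 0, 0, 0]
    - [1, 0.01, 0.2, 0, 0, 0, 0]
    - [1, 0.01, 0.2, 0, 0, 0, 0]
    - [1, 0.01, 0.18, 0, 0, 0, 0]
    - [1, 0, 0, 0, 0, 0, 0]

```text
time_s: 2.9
tcp_pos: [0.5285, 0.2469, 0.2142]
tool_rot: [0.737, 0.676, 0.0, 0.003]
wrist_force: [-0.5, -0.5, -0.8]
gripper_width: 0.0949
```

```bash
python3 - <<'E'
from h import *
s=snap("wrist"); cv2.imwrite("pics/w2.png",s["img"][:,:,::-1]); st=env.read_state();print(st["tcp_pos"],st["qpos"].round(2))
for c in ("green","yellow","red"):
  for a,u,b in blobs(s,c,amin=60)[1]: print(c,a,u,b,ray(s,u,.111).round(4))
E
```

```text
[0.52856368 0.24558085 0.21422658] [ 0.32  0.43  1.67 -0.01  1.04  0.41]
green 481 [278.0, 106.3] [248, 82, 56, 56] [0.5333 0.3217 0.111 ]
green 1034 [275.3, 110.2] [258, 92, 36, 37] [0.5311 0.3191 0.111 ]
yellow 501 [274.2, 163.8] [247, 149, 54, 40] [0.5268 0.2802 0.111 ]
yellow 73 [275.0, 166.0] [257, 163, 36, 12] [0.5273 0.2785 0.111 ]
yellow 928 [272.9, 188.4] [256, 172, 35, 34] [0.5241 0.2615 0.111 ]
red 129 [528.6, 138.4] [519, 125, 21, 27] [0.725  0.2846 0.111 ]
red 136 [250.9, 285.1] [246, 274, 14, 25] [0.4986 0.1818 0.111 ]
red 132 [289.5, 285.6] [281, 275, 14, 24] [0.5303 0.1785 0.111 ]
red 86 [268.9, 331.7] [259, 330, 21, 5] [0.5092 0.1358 0.111 ]
```

View pics/w2.png

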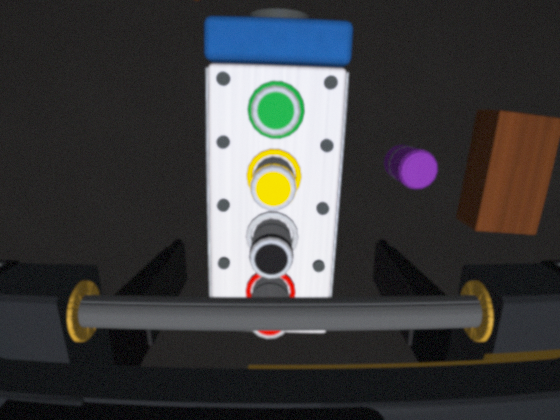

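Wrist view: green disc at (275,110), yellow (273,188), black (272,258). This gives green (.531,.319) and yellow (.524,.2615), agreeing with the other cameras. The purple cylinder at (412,167) is clear of the jaws.

Call:
play_rows:
  moves:
    - [1, 0.008, 0.15, 0, 0, 0, 0]
    - [1, 0.008, 0.144, 0, 0, 0, 0]
    - [1, 0, 0, 0, 0, 0, 0]
    - [1, 0, 0, -0.15, 0, 0, 0]
    - [1, 0, 0, 0, 0, 0, 0]

```text
time_s: 3.58
tcp_pos: [0.5357, 0.3109, 0.1766]
tool_rot: [0.741, 0.672, -0.0, 0.004]
wrist_force: [-0.1, -0.1, 0.6]
gripper_width: 0.095
```

Call:
play_rows:
  moves:
    - [1, -0.014, 0.034, -0.08, 0.004, 0.0035, 0]
    - [1, 0, 0, -0.1, 0, 0, 0]
    - [1, 0, 0, -0.1, 0, 0, 0]
    - [1, 0, 0, -0.06, 0, 0, 0]
    - [1, 0, 0, 0, 0, 0, 0]

```text
time_s: 4.2
tcp_pos: [0.5338, 0.3179, 0.0911]
tool_rot: [0.742, 0.67, 0.002, -0.001]
wrist_force: [0.2, -0.6, 0.2]
gripper_width: 0.0949
```

Call:
play_rows:
  moves:
    - [1, -0.005, 0.004, -0.05, 0, 0, 0]
    - [1, 0, 0, -0.03, 0, 0, 0]
    - [1, 0, 0, -0.01, 0, 0, 0]
    - [0.2, 0, 0, 0, 0, 0, 0]
    - [0.2, 0, 0, 0, 0, 0, 0]

```text
time_s: 4.82
tcp_pos: [0.5334, 0.3194, 0.0691]
tool_rot: [0.742, 0.67, 0.003, -0.0]
wrist_force: [-0.4, -0.2, 0.9]
gripper_width: 0.0801
```

Call:
play_rows:
  moves:
    - [0.2, 0, 0, 0, 0, 0, 0]
    - [0.2, 0, 0, 0, 0, 0, 0]
    - [0.2, 0, 0, 0, 0, 0, 0]
    - [0.2, 0, 0, 0, 0, 0, 0]
    - [0.2, 0, 0, 0, 0, 0, 0]

```text
time_s: 5.45
tcp_pos: [0.5335, 0.3195, 0.0697]
tool_rot: [0.742, 0.67, 0.004, -0.0]
wrist_force: [-0.1, -0.0, 0.1]
gripper_width: 0.0352
```

Gripped at 36 mm. Lifting.

Call:
play_rows:
  moves:
    - [0.2, 0, 0, 0.08, 0, 0, 0]
    - [0.2, 0, 0, 0.15, 0, 0, 0]
    - [0.2, 0, 0, 0.15, 0, 0, 0]
    - [0.2, -0.01, -0.1, 0.1, 0, 0, 0]
    - [0.2, -0.01, -0.2, 0, 0, 0, 0]

```text
time_s: 6.08
tcp_pos: [0.5272, 0.2446, 0.1913]
tool_rot: [0.741, 0.672, 0.002, -0.0]
wrist_force: [0.1, -0.9, -2.0]
gripper_width: 0.0355
```

Call:
play_rows:
  moves:
    - [0.2, -0.015, -0.2, 0, 0, 0, 0]
    - [0.2, -0.015, -0.2, 0, 0, 0, 0]
    - [0.2, -0.015, -0.2, 0, 0, 0, 0]
    - [0.2, -0.015, -0.2, 0, 0, 0, 0]
    - [0.2, -0.015, -0.2, 0, 0, 0, 0]

```text
time_s: 6.7
tcp_pos: [0.5065, -0.0126, 0.1914]
tool_rot: [0.74, 0.673, 0.002, -0.0]
wrist_force: [0.8, 0.5, -0.5]
gripper_width: 0.0355
```

Call:
play_rows:
  moves:
    - [0.2, -0.01, -0.2, 0, 0, 0, 0]
    - [0.2, -0.01, -0.15, -0.05, 0, 0, 0]
    - [0.2, 0, -0.1, -0.1, 0, 0, 0]
    - [0.2, 0, 0, -0.1, 0, 0, 0]
    - [0.2, 0, 0, 0, 0, 0, 0]

```text
time_s: 7.32
tcp_pos: [0.5001, -0.1325, 0.1274]
tool_rot: [0.742, 0.671, 0.002, 0.0]
wrist_force: [-0.2, 0.8, -1.1]
gripper_width: 0.0354
```

Call:
play_rows:
  moves:
    - [0.2, 0, -0.032, -0.1, 0, 0, 0]
    - [0.2, 0, 0, -0.12, 0, 0, 0]
    - [0.2, 0, 0, -0.1, 0, 0, 0]
    - [0.2, 0, 0, -0.05, 0, 0, 0]
    - [0.2, 0, 0, 0, 0, 0, 0]

```text
time_s: 7.95
tcp_pos: [0.503, -0.1403, 0.0373]
tool_rot: [0.741, 0.672, 0.004, 0.003]
wrist_force: [0.7, -0.4, -1.1]
gripper_width: 0.0356
```

Call:
play_rows:
  moves:
    - [0.2, -0.012, 0, -0.03, 0, 0, 0]
    - [0.2, 0, 0, -0.025, 0, 0, 0]
    - [0.2, 0, 0, -0.01, 0, 0, 0]
    - [0.2, 0, 0, 0, 0, 0, 0]
    - [0.2, 0, 0, 0, 0, 0, 0]

```text
time_s: 8.57
tcp_pos: [0.5009, -0.1406, 0.0223]
tool_rot: [0.741, 0.672, 0.005, 0.005]
wrist_force: [-0.4, -0.2, -1.5]
gripper_width: 0.0355
```

Call:
play_rows:
  moves:
    - [0.2, 0, 0, -0.007, 0, 0.009, 0]
    - [0.2, 0, 0, -0.003, 0, 0, 0]
    - [0.2, 0, 0, 0, 0, 0, 0]
    - [0.2, 0, 0, 0, 0, 0, 0]
    - [0.2, 0, 0, 0, 0, 0, 0]

```text
time_s: 9.2
tcp_pos: [0.5011, -0.1406, 0.0199]
tool_rot: [0.741, 0.672, -0.001, 0.0]
wrist_force: [-0.6, -0.4, -1.0]
gripper_width: 0.0353
```

Call:
play_rows:
  moves:
    - [0.2, 0, 0, -0.003, 0, 0, 0]
    - [0.2, 0, 0, 0, 0, 0, 0]
    - [0.5, 0, 0, 0, 0, 0, 0]
    - [0.9, 0, 0, 0, 0, 0, 0]
    - [0.9, 0, 0, 0, 0, 0, 0]

```text
time_s: 9.82
tcp_pos: [0.5013, -0.1408, 0.0199]
tool_rot: [0.741, 0.672, -0.001, 0.001]
wrist_force: [0.0, -1.1, 0.3]
gripper_width: 0.0602
```

Call:
play_rows:
  moves:
    - [0.9, 0, 0, 0, 0, 0, 0]
    - [0.9, 0, 0, 0, 0, 0, 0]
    - [0.9, 0, 0, 0.12, 0, 0, 0]
    - [0.9, 0, 0, 0.2, 0, 0, 0]
    - [0.9, 0, 0, 0.2, 0, 0, 0]

```text
time_s: 10.45
tcp_pos: [0.4995, -0.1402, 0.1499]
tool_rot: [0.741, 0.672, -0.002, -0.003]
wrist_force: [0.0, -0.4, 0.6]
gripper_width: 0.0858
```

```bash
python3 - <<'E'
from h import *
s=snap("wrist"); cv2.imwrite("pics/w3.png",s["img"][:,:,::-1]); st=env.read_state();print(st["tcp_pos"],st["qpos"].round(2))
for a,u,b in blobs(s,"green",amin=60)[1]: print(a,u,b,ray(s,u,.061).round(4))
E
```

```text
[ 0.50155162 -0.14090632  0.15574365] [-0.4   0.42  1.88 -0.    0.84 -0.3 ]
929 [282.4, 214.2] [265, 198, 36, 33] [ 0.4997 -0.142   0.061 ]
```

View pics/w3.png

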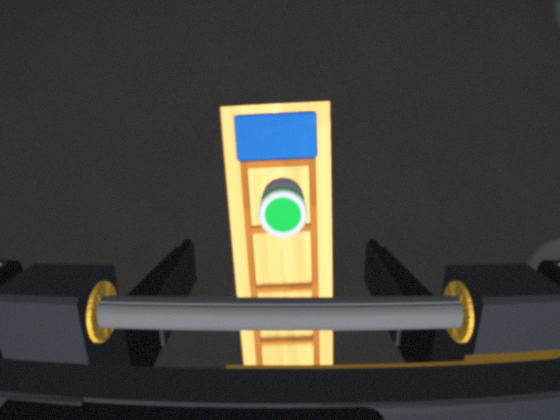

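Green stands in pocket 1, disc at (282,214), which is (.4997,-.142): 1.5 mm off. Next is yellow.

Call:
play_rows:
  moves:
    - [1, 0.01, 0.15, 0.06, 0, 0, 0]
    - [1, 0.01, 0.2, 0.06, 0, 0, 0]
    - [1, 0.01, 0.2, 0, 0, 0, 0]
    - [1, 0.01, 0.2, 0, 0, 0, 0]
    - [1, 0.01, 0.2, 0, 0, 0, 0]

```text
time_s: 11.12
tcp_pos: [0.5146, 0.1003, 0.1886]
tool_rot: [0.743, 0.67, 0.001, 0.003]
wrist_force: [1.1, -0.9, -1.5]
gripper_width: 0.0952
```

Call:
play_rows:
  moves:
    - [1, 0.01, 0.2, 0, 0, 0, 0]
    - [1, 0.01, 0.2, 0, 0, 0, 0]
    - [1, 0.01, 0.16, 0, 0, 0, 0]
    - [1, 0.01, 0.08, -0.05, 0, 0, 0]
    - [1, 0, 0, 0, 0, 0, 0]

```text
time_s: 11.75
tcp_pos: [0.5236, 0.2681, 0.1739]
tool_rot: [0.741, 0.671, 0.001, 0.003]
wrist_force: [-0.4, -0.4, -0.3]
gripper_width: 0.0947
```

Call:
play_rows:
  moves:
    - [1, 0.005, -0.024, -0.08, 0.002, 0.003, 0]
    - [1, 0, 0, -0.12, 0, 0, 0]
    - [1, 0, 0, -0.1, 0, 0, 0]
    - [1, 0, 0, -0.06, 0, 0, 0]
    - [1, 0, 0, 0, 0, 0, 0]

```text
time_s: 12.38
tcp_pos: [0.5254, 0.2557, 0.0812]
tool_rot: [0.743, 0.669, -0.0, 0.001]
wrist_force: [-0.1, -0.1, 0.1]
gripper_width: 0.0952
```

Call:
play_rows:
  moves:
    - [1, 0, 0.026, -0.025, 0, 0, 0]
    - [1, 0, 0, -0.02, 0, 0, 0]
    - [1, 0, 0, 0, 0, 0, 0]
    - [0.2, 0, 0, 0, 0, 0, 0]
    - [0.2, 0, 0, 0, 0, 0, 0]

```text
time_s: 13.0
tcp_pos: [0.5265, 0.2628, 0.0716]
tool_rot: [0.743, 0.669, 0.001, 0.001]
wrist_force: [0.9, 0.1, -0.5]
gripper_width: 0.0803
```

Call:
play_rows:
  moves:
    - [0.2, -0.003, 0, 0, 0, 0, 0]
    - [0.2, 0, 0, 0, 0, 0, 0]
    - [0.2, 0, 0, 0, 0, 0, 0]
    - [0.2, 0, 0, 0, 0, 0, 0]
    - [0.2, 0, 0, 0, 0, 0, 0]

```text
time_s: 13.62
tcp_pos: [0.5257, 0.2628, 0.0719]
tool_rot: [0.743, 0.669, 0.002, 0.001]
wrist_force: [-0.7, 0.3, 1.0]
gripper_width: 0.036
```

Call:
play_rows:
  moves:
    - [0.2, 0, 0, 0.08, 0, 0, 0]
    - [0.2, 0, 0, 0.15, 0, 0, 0]
    - [0.2, 0, 0, 0.15, 0, 0, 0]
    - [0.2, -0.01, -0.1, 0.1, 0, 0, 0]
    - [0.2, -0.013, -0.2, 0, 0, 0, 0]

```text
time_s: 14.25
tcp_pos: [0.5185, 0.1879, 0.1935]
tool_rot: [0.742, 0.671, -0.0, 0.001]
wrist_force: [0.8, -1.5, -2.7]
gripper_width: 0.0356
```

Call:
play_rows:
  moves:
    - [0.2, -0.013, -0.2, 0, 0, 0, 0]
    - [0.2, -0.013, -0.2, 0, 0, 0, 0]
    - [0.2, -0.013, -0.2, 0, 0, 0, 0]
    - [0.2, -0.013, -0.2, 0, 0, 0, 0]
    - [0.2, -0.013, -0.2, 0, 0, 0, 0]

```text
time_s: 14.88
tcp_pos: [0.5001, -0.0692, 0.1933]
tool_rot: [0.741, 0.672, -0.0, 0.001]
wrist_force: [0.4, 0.5, -2.1]
gripper_width: 0.0356
```

Call:
play_rows:
  moves:
    - [0.2, -0.01, -0.2, 0, 0, 0, 0]
    - [0.2, -0.01, -0.17, 0, 0, 0, 0]
    - [0.2, 0, -0.12, 0, 0, 0, 0]
    - [0.2, 0, -0.05, -0.1, 0, 0, 0]
    - [0.2, 0, 0, 0, 0, 0, 0]

```text
time_s: 15.5
tcp_pos: [0.493, -0.2119, 0.167]
tool_rot: [0.743, 0.67, -0.001, 0.0]
wrist_force: [0.2, -0.2, -2.3]
gripper_width: 0.0356
```

Call:
play_rows:
  moves:
    - [0.2, 0.014, 0.054, 0, 0, 0, 0]
    - [0.2, 0, 0, -0.08, 0, 0, 0]
    - [0.2, 0, 0, -0.1, 0, 0, 0]
    - [0.2, 0, 0, -0.07, 0, 0, 0]
    - [0.2, 0, 0, 0, 0, 0, 0]

```text
time_s: 16.12
tcp_pos: [0.499, -0.1915, 0.1074]
tool_rot: [0.741, 0.671, 0.001, 0.002]
wrist_force: [0.5, -0.4, -2.5]
gripper_width: 0.0358
```

Call:
play_rows:
  moves:
    - [0.2, -0.008, -0.026, -0.06, 0, 0, 0]
    - [0.2, 0, 0, -0.08, 0, 0, 0]
    - [0.2, 0, 0, -0.08, 0, 0, 0]
    - [0.2, 0, 0, -0.05, 0, 0, 0]
    - [0.2, 0, 0, 0, 0, 0, 0]

```text
time_s: 16.75
tcp_pos: [0.4986, -0.1979, 0.0398]
tool_rot: [0.74, 0.672, 0.001, 0.005]
wrist_force: [0.1, 0.2, -1.5]
gripper_width: 0.0357
```

Call:
play_rows:
  moves:
    - [0.2, -0.006, 0, -0.03, 0.004, 0.006, 0]
    - [0.2, 0, 0, -0.025, 0, 0, 0]
    - [0.2, 0, 0, -0.012, 0, 0, 0]
    - [0.2, 0, 0, 0, 0, 0, 0]
    - [0.2, 0, 0, 0, 0, 0, 0]

```text
time_s: 17.38
tcp_pos: [0.4978, -0.1983, 0.0234]
tool_rot: [0.74, 0.672, 0.0, -0.0]
wrist_force: [0.2, 0.3, -1.6]
gripper_width: 0.0356
```

Call:
play_rows:
  moves:
    - [0.2, 0, 0, -0.006, 0, 0, 0]
    - [0.2, 0, 0, -0.003, 0, 0, 0]
    - [0.2, 0, 0, 0, 0, 0, 0]
    - [0.2, 0, 0, 0, 0, 0, 0]
    - [0.2, 0, 0, 0, 0, 0, 0]

```text
time_s: 18.0
tcp_pos: [0.498, -0.1984, 0.0219]
tool_rot: [0.74, 0.672, 0.001, 0.0]
wrist_force: [0.7, 0.3, -1.7]
gripper_width: 0.0355
```

Call:
play_rows:
  moves:
    - [0.2, 0, 0, -0.003, 0, 0, 0]
    - [0.2, 0, 0, -0.002, 0, 0, 0]
    - [0.2, 0, 0, 0, 0, 0, 0]
    - [0.2, 0, 0, 0, 0, 0, 0]
    - [0.2, 0, 0, 0, 0, 0, 0]

```text
time_s: 18.62
tcp_pos: [0.498, -0.1985, 0.0219]
tool_rot: [0.74, 0.672, 0.001, 0.001]
wrist_force: [-0.2, 0.6, 0.5]
gripper_width: 0.0358
```

Contact. Release.

Call:
play_rows:
  moves:
    - [0.5, 0, 0, 0, 0, 0, 0]
    - [0.9, 0, 0, 0, 0, 0, 0]
    - [0.9, 0, 0, 0, 0, 0, 0]
    - [0.9, 0, 0, 0, 0, 0, 0]
    - [0.9, 0, 0, 0, 0, 0, 0]

```text
time_s: 19.25
tcp_pos: [0.4983, -0.1986, 0.0219]
tool_rot: [0.74, 0.672, 0.001, 0.001]
wrist_force: [-0.3, 0.3, 0.1]
gripper_width: 0.0802
```

Call:
play_rows:
  moves:
    - [0.9, 0, 0, 0.12, 0, 0, 0]
    - [0.9, 0, 0, 0.2, 0, 0, 0]
    - [0.9, 0, 0, 0.2, 0, 0, 0]
    - [1, 0, 0, 0.08, 0, 0, 0]
    - [1, 0, 0.1, 0, 0, 0, 0]

```text
time_s: 19.88
tcp_pos: [0.4976, -0.1739, 0.1764]
tool_rot: [0.741, 0.671, 0.001, 0.001]
wrist_force: [0.8, 0.1, -0.8]
gripper_width: 0.0945
```

```bash
python3 - <<'E'
from h import *
s=snap("wrist"); st=env.read_state();print(st["tcp_pos"],st["qpos"].round(2))
for c in("green","yellow"):
 for a,u,b in blobs(s,c,amin=200)[1]: print(c,a,u,b,ray(s,u,.061).round(4))
s=snap("top"); 
for c in("green","yellow"):
 for a,u,b in blobs(s,c,amin=15,box=(300,200,450,300))[1]: print(c,a,u,b,ray(s,u,.061).round(4))
E
```

```text
[ 0.49689237 -0.17084419  0.17582135] [-0.46  0.4   1.85  0.    0.9  -0.36]
green 790 [279.1, 159.8] [263, 145, 33, 31] [ 0.4998 -0.1393  0.061 ]
yellow 698 [282.2, 230.8] [267, 217, 31, 29] [ 0.4966 -0.1978  0.061 ]
yellow 725 [276.0, 270.0] [256, 244, 52, 45] [ 0.488  -0.2323  0.061 ]
yellow 277 [281.4, 358.1] [248, 331, 73, 34] [ 0.484  -0.3221  0.061 ]
green 46 [341.3, 255.7] [338, 252, 8, 8] [ 0.5025 -0.1428  0.061 ]
```

Yellow is at (.4966,-.1978), within 1 mm. Now black, at about (.518,.2045).

Call:
play_rows:
  moves:
    - [1, 0.01, 0.2, 0.03, 0, 0, 0]
    - [1, 0.01, 0.2, 0, 0, 0, 0]
    - [1, 0.01, 0.2, 0, 0, 0, 0]
    - [1, 0.01, 0.2, 0, 0, 0, 0]
    - [1, 0.01, 0.2, 0, 0, 0, 0]

```text
time_s: 20.6
tcp_pos: [0.5099, 0.0807, 0.1816]
tool_rot: [0.742, 0.671, -0.0, -0.001]
wrist_force: [0.7, -0.2, -0.0]
gripper_width: 0.0949
```

Call:
play_rows:
  moves:
    - [1, 0.01, 0.18, 0, 0, 0, 0]
    - [1, 0.01, 0.13, 0, 0, 0, 0]
    - [1, 0.01, 0.08, 0, 0, 0, 0]
    - [1, 0, 0, 0, 0, 0, 0]
    - [1, 0, 0, 0, 0, 0, 0]

```text
time_s: 21.22
tcp_pos: [0.5177, 0.1822, 0.1796]
tool_rot: [0.74, 0.673, -0.002, -0.001]
wrist_force: [-0.2, -0.0, -0.3]
gripper_width: 0.0952
```

```bash
python3 - <<'E'
from h import *
s=snap("wrist"); cv2.imwrite("pics/w4.png",s["img"][:,:,::-1]); st=env.read_state();print(st["tcp_pos"])
print(proj(s,[(.518,.2045,.111),(.511,.1465,.111)]))
E
```

```text
[0.51775554 0.18209892 0.17963533]
[[278.82143465 188.07943054]
 [276.75752827 268.58661411]]
```

View pics/w4.png

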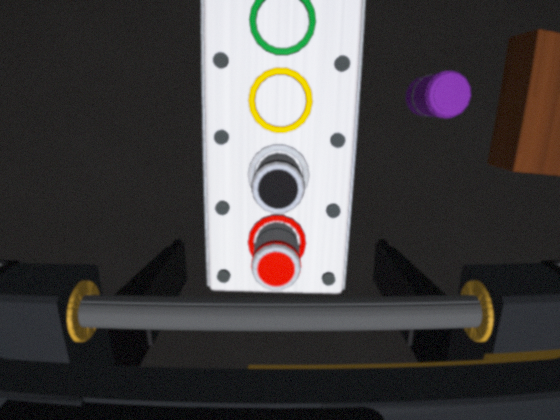

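Black appears at (278,188) and red at (276,268), exactly as predicted.

Call:
play_rows:
  moves:
    - [1, 0, 0.09, 0, 0, 0, 0]
    - [1, 0, 0, -0.08, 0, 0, 0]
    - [1, 0, 0, -0.12, 0, 0, 0]
    - [1, 0, 0, -0.1, 0, 0, 0]
    - [1, 0, 0, -0.03, 0, 0, 0]

```text
time_s: 21.9
tcp_pos: [0.519, 0.2003, 0.0961]
tool_rot: [0.742, 0.67, -0.001, -0.001]
wrist_force: [0.8, -0.1, -0.0]
gripper_width: 0.0951
```

Call:
play_rows:
  moves:
    - [1, 0, 0.016, -0.05, 0, 0, 0]
    - [1, 0, 0, -0.03, 0, 0, 0]
    - [1, 0, 0, -0.01, 0, 0, 0]
    - [0.2, 0, 0, 0, 0, 0, 0]
    - [0.2, 0, 0, 0, 0, 0, 0]

```text
time_s: 22.52
tcp_pos: [0.5201, 0.204, 0.074]
tool_rot: [0.742, 0.67, 0.0, 0.0]
wrist_force: [-0.9, -0.4, 0.4]
gripper_width: 0.0804
```

Call:
play_rows:
  moves:
    - [0.2, -0.003, 0, 0, 0, 0, 0]
    - [0.2, 0, 0, 0, 0, 0, 0]
    - [0.2, 0, 0, 0, 0, 0, 0]
    - [0.2, 0, 0, 0, 0, 0, 0]
    - [0.2, 0, 0, 0, 0, 0, 0]

```text
time_s: 23.15
tcp_pos: [0.5194, 0.2041, 0.0746]
tool_rot: [0.742, 0.67, 0.001, 0.0]
wrist_force: [0.0, -0.1, 0.0]
gripper_width: 0.0353
```

Call:
play_rows:
  moves:
    - [0.2, 0, 0, 0.08, 0, 0, 0]
    - [0.2, 0, 0, 0.15, 0, 0, 0]
    - [0.2, 0, 0, 0.15, 0, 0, 0]
    - [0.2, -0.01, -0.1, 0.1, 0, 0, 0]
    - [0.2, -0.012, -0.2, 0, 0, 0, 0]

```text
time_s: 23.78
tcp_pos: [0.5129, 0.1293, 0.1969]
tool_rot: [0.741, 0.672, -0.0, -0.0]
wrist_force: [0.1, -0.6, -1.5]
gripper_width: 0.0351
```

Call:
play_rows:
  moves:
    - [0.2, -0.012, -0.2, 0, 0, 0, 0]
    - [0.2, -0.012, -0.2, 0, 0, 0, 0]
    - [0.2, -0.012, -0.2, 0, 0, 0, 0]
    - [0.2, -0.012, -0.2, 0, 0, 0, 0]
    - [0.2, -0.012, -0.2, 0, 0, 0, 0]

```text
time_s: 24.4
tcp_pos: [0.4962, -0.1279, 0.1973]
tool_rot: [0.74, 0.672, -0.0, 0.0]
wrist_force: [0.4, 0.4, -1.9]
gripper_width: 0.0354
```

Call:
play_rows:
  moves:
    - [0.2, -0.005, -0.2, 0, 0, 0, 0]
    - [0.2, 0, -0.16, 0, 0, 0, 0]
    - [0.2, 0, -0.09, 0, 0, 0, 0]
    - [0.2, 0, -0.03, -0.06, 0, 0, 0]
    - [0.2, 0, 0, 0, 0, 0, 0]

```text
time_s: 25.02
tcp_pos: [0.493, -0.2543, 0.1799]
tool_rot: [0.742, 0.671, -0.0, -0.001]
wrist_force: [0.1, -0.6, -0.8]
gripper_width: 0.0359
```

Call:
play_rows:
  moves:
    - [0.2, 0.004, -0.008, 0, 0, 0, 0]
    - [0.2, 0, 0, -0.08, 0, 0, 0]
    - [0.2, 0, 0, -0.12, 0, 0, 0]
    - [0.2, 0, 0, -0.08, 0, 0, 0]
    - [0.2, 0, 0, 0, 0, 0, 0]

```text
time_s: 25.65
tcp_pos: [0.4954, -0.2523, 0.1092]
tool_rot: [0.74, 0.673, -0.0, -0.0]
wrist_force: [-0.1, 0.8, -0.6]
gripper_width: 0.0355
```

Call:
play_rows:
  moves:
    - [0.2, -0.005, -0.016, -0.06, 0, 0, 0]
    - [0.2, 0, 0, -0.09, 0, 0, 0]
    - [0.2, 0, 0, -0.08, 0, 0, 0]
    - [0.2, 0, 0, -0.05, 0, 0, 0]
    - [0.2, 0, 0, 0, 0, 0, 0]

```text
time_s: 26.28
tcp_pos: [0.4956, -0.2568, 0.0387]
tool_rot: [0.739, 0.673, 0.001, 0.002]
wrist_force: [-1.1, -0.4, -0.8]
gripper_width: 0.0354
```

Call:
play_rows:
  moves:
    - [0.2, -0.006, 0, -0.026, 0.001, 0.003, 0]
    - [0.2, 0, 0, -0.02, 0, 0, 0]
    - [0.2, 0, 0, -0.008, 0, 0, 0]
    - [0.2, 0, 0, 0, 0, 0, 0]
    - [0.2, 0, 0, 0, 0, 0, 0]

```text
time_s: 26.9
tcp_pos: [0.4948, -0.2574, 0.0259]
tool_rot: [0.739, 0.673, -0.0, 0.001]
wrist_force: [-0.4, 0.1, -1.3]
gripper_width: 0.0355
```

Call:
play_rows:
  moves:
    - [0.2, 0, 0, -0.004, 0, 0, 0]
    - [0.2, 0, 0, -0.003, 0, 0, 0]
    - [0.2, 0, 0, 0, 0, 0, 0]
    - [0.2, 0, 0, 0, 0, 0, 0]
    - [0.2, 0, 0, 0, 0, 0, 0]

```text
time_s: 27.52
tcp_pos: [0.4949, -0.2575, 0.0247]
tool_rot: [0.739, 0.673, -0.0, 0.002]
wrist_force: [-0.3, 0.1, -0.3]
gripper_width: 0.0357
```

Call:
play_rows:
  moves:
    - [0.2, 0, 0, -0.003, 0, 0, 0]
    - [0.2, 0, 0, 0, 0, 0, 0]
    - [0.2, 0, 0, 0, 0, 0, 0]
    - [0.5, 0, 0, 0, 0, 0, 0]
    - [0.9, 0, 0, 0, 0, 0, 0]

```text
time_s: 28.15
tcp_pos: [0.4951, -0.2577, 0.0246]
tool_rot: [0.739, 0.673, -0.0, 0.002]
wrist_force: [0.2, -0.0, 0.3]
gripper_width: 0.0505
```

Call:
play_rows:
  moves:
    - [0.9, 0, 0, 0, 0, 0, 0]
    - [0.9, 0, 0, 0, 0, 0, 0]
    - [0.9, 0, 0, 0.12, 0, 0, 0]
    - [0.9, 0, 0, 0.2, 0, 0, 0]
    - [0.9, 0, 0, 0.2, 0, 0, 0]

```text
time_s: 28.78
tcp_pos: [0.4934, -0.2567, 0.1544]
tool_rot: [0.739, 0.673, -0.001, -0.002]
wrist_force: [0.4, -0.4, 0.2]
gripper_width: 0.0855
```

Call:
play_rows:
  moves:
    - [1, 0.01, 0.13, 0.05, 0, 0, 0]
    - [1, 0.01, 0.2, 0, 0, 0, 0]
    - [1, 0.01, 0.2, 0, 0, 0, 0]
    - [1, 0.01, 0.2, 0, 0, 0, 0]
    - [1, 0.01, 0.2, 0, 0, 0, 0]

```text
time_s: 29.4
tcp_pos: [0.507, -0.0214, 0.1719]
tool_rot: [0.741, 0.671, 0.001, 0.003]
wrist_force: [1.2, 0.1, -0.8]
gripper_width: 0.0952
```

Call:
play_rows:
  moves:
    - [1, 0.01, 0.2, 0.01, 0, 0, 0]
    - [1, 0, 0.2, 0, 0, 0, 0]
    - [1, 0, 0.15, 0, 0, 0, 0]
    - [1, 0, 0.08, 0, 0, 0, 0]
    - [1, 0, 0.02, 0, 0, 0, 0]

```text
time_s: 30.02
tcp_pos: [0.5085, 0.1493, 0.1748]
tool_rot: [0.74, 0.673, 0.001, 0.003]
wrist_force: [-0.2, -0.8, -1.9]
gripper_width: 0.0948
```

```bash
python3 - <<'E'
from h import *
s=snap("wrist"); cv2.imwrite("pics/w5.png",s["img"][:,:,::-1]); st=env.read_state();print(st["tcp_pos"])
for a,u,b in blobs(s,"red",amin=100)[1]: print(a,u,b,ray(s,u,.111).round(4))
t=snap("top"); c=cv2.resize(t["img"][230:290,300:440],None,fx=5,fy=5,interpolation=cv2.INTER_CUBIC);cv2.imwrite("pics/c5.png",c[:,:,::-1])
print(proj(t,[(.4942,-.2564,.061)]))
E
```

```text
[0.5084931  0.14917499 0.17483816]
743 [281.9, 193.5] [253, 176, 60, 43] [0.5112 0.1686 0.111 ]
1171 [283.4, 225.0] [264, 207, 40, 37] [0.5101 0.1469 0.111 ]
[[384.83918578 258.34530409]]
```

View pics/c5.png

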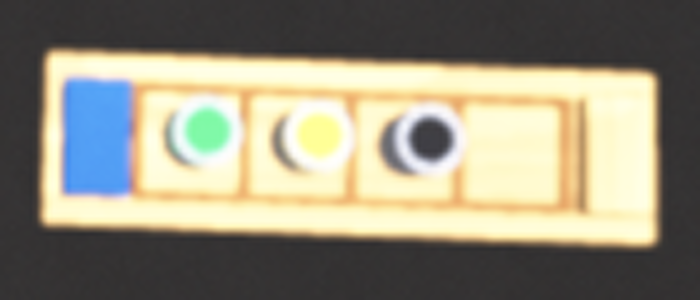

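Green, yellow and black stand in the first three pockets of the tray (crop, left to right from blue). Red measures (.510,.147).

Call:
play_rows:
  moves:
    - [1, 0.008, -0.01, 0, 0.002, 0.003, 0]
    - [1, 0, 0, -0.08, 0, 0, 0]
    - [1, 0, 0, -0.12, 0, 0, 0]
    - [1, 0, 0, -0.1, 0, 0, 0]
    - [1, 0, 0, -0.02, 0, 0, 0]

```text
time_s: 30.75
tcp_pos: [0.5123, 0.1406, 0.0937]
tool_rot: [0.742, 0.67, 0.001, 0.001]
wrist_force: [-0.2, -0.7, -0.2]
gripper_width: 0.0947
```

Call:
play_rows:
  moves:
    - [1, -0.004, 0.024, -0.04, 0, 0, 0]
    - [1, 0, 0, -0.03, 0, 0, 0]
    - [1, 0, 0, -0.01, 0, 0, 0]
    - [0.2, 0, 0, 0, 0, 0, 0]
    - [0.2, 0, 0, 0, 0, 0, 0]

```text
time_s: 31.38
tcp_pos: [0.5125, 0.1464, 0.0744]
tool_rot: [0.743, 0.67, 0.002, 0.002]
wrist_force: [0.5, 0.8, 0.4]
gripper_width: 0.08
```

Call:
play_rows:
  moves:
    - [0.2, -0.003, 0, 0, 0, 0, 0]
    - [0.2, 0, 0, 0, 0, 0, 0]
    - [0.2, 0, 0, 0, 0, 0, 0]
    - [0.2, 0, 0, 0, 0, 0, 0]
    - [0.2, 0, 0, 0, 0, 0, 0]

```text
time_s: 32.0
tcp_pos: [0.5118, 0.1465, 0.075]
tool_rot: [0.743, 0.67, 0.002, 0.002]
wrist_force: [-0.9, -0.6, 0.8]
gripper_width: 0.0355
```

Call:
play_rows:
  moves:
    - [0.2, 0, 0, 0.08, 0, 0, 0]
    - [0.2, 0, 0, 0.15, 0, 0, 0]
    - [0.2, 0, 0, 0.15, 0, 0, 0]
    - [0.2, -0.008, -0.1, 0.1, 0, 0, 0]
    - [0.2, -0.01, -0.2, 0, 0, 0, 0]

```text
time_s: 32.62
tcp_pos: [0.5059, 0.0718, 0.1971]
tool_rot: [0.741, 0.671, 0.001, 0.001]
wrist_force: [0.6, -0.4, -3.3]
gripper_width: 0.035
```

Call:
play_rows:
  moves:
    - [0.2, -0.01, -0.2, 0, 0, 0, 0]
    - [0.2, -0.01, -0.2, 0, 0, 0, 0]
    - [0.2, -0.01, -0.2, 0, 0, 0, 0]
    - [0.2, -0.01, -0.2, 0, 0, 0, 0]
    - [0.2, -0.01, -0.2, 0, 0, 0, 0]

```text
time_s: 33.25
tcp_pos: [0.4913, -0.1855, 0.1967]
tool_rot: [0.741, 0.672, 0.001, 0.001]
wrist_force: [0.4, 1.1, -2.8]
gripper_width: 0.0355
```

Call:
play_rows:
  moves:
    - [0.2, -0.005, -0.2, 0, 0, 0, 0]
    - [0.2, 0, -0.16, 0, 0, 0, 0]
    - [0.2, 0, -0.09, 0, 0, 0, 0]
    - [0.2, 0, -0.04, -0.06, 0, 0, 0]
    - [0.2, 0, 0, 0, 0, 0, 0]

```text
time_s: 33.88
tcp_pos: [0.4882, -0.3132, 0.1787]
tool_rot: [0.742, 0.671, 0.001, -0.001]
wrist_force: [-0.2, -0.2, -1.7]
gripper_width: 0.0355
```

Call:
play_rows:
  moves:
    - [0.2, 0.01, -0.005, 0, 0, 0, 0]
    - [0.2, 0, 0, -0.08, 0, 0, 0]
    - [0.2, 0, 0, -0.12, 0, 0, 0]
    - [0.2, 0, 0, -0.08, 0, 0, 0]
    - [0.2, 0, 0, 0, 0, 0, 0]

```text
time_s: 34.5
tcp_pos: [0.493, -0.3094, 0.1085]
tool_rot: [0.74, 0.673, 0.001, -0.001]
wrist_force: [0.3, -0.3, -1.4]
gripper_width: 0.0358
```

Call:
play_rows:
  moves:
    - [0.2, -0.007, -0.02, -0.06, 0, 0, 0]
    - [0.2, 0, 0, -0.09, 0, 0, 0]
    - [0.2, 0, 0, -0.08, 0, 0, 0]
    - [0.2, 0, 0, -0.05, 0, 0, 0]
    - [0.2, 0, 0, 0, 0, 0, 0]

```text
time_s: 35.12
tcp_pos: [0.4928, -0.3152, 0.0381]
tool_rot: [0.739, 0.673, 0.001, 0.002]
wrist_force: [-0.1, -0.2, -2.2]
gripper_width: 0.0353
```

Call:
play_rows:
  moves:
    - [0.2, -0.004, 0, -0.024, 0.001, 0.003, 0]
    - [0.2, 0, 0, -0.018, 0, 0, 0]
    - [0.2, 0, 0, -0.008, 0, 0, 0]
    - [0.2, 0, 0, 0, 0, 0, 0]
    - [0.2, 0, 0, 0, 0, 0, 0]

```text
time_s: 35.75
tcp_pos: [0.4925, -0.3159, 0.0266]
tool_rot: [0.739, 0.673, 0.0, 0.001]
wrist_force: [1.1, 0.2, -2.3]
gripper_width: 0.0357
```

Call:
play_rows:
  moves:
    - [0.2, -0.003, 0.005, -0.005, 0, 0, 0]
    - [0.2, 0, 0, -0.004, 0, 0, 0]
    - [0.2, 0, 0, 0, 0, 0, 0]
    - [0.2, 0, 0, 0, 0, 0, 0]
    - [0.2, 0, 0, 0, 0, 0, 0]

```text
time_s: 36.38
tcp_pos: [0.4917, -0.3146, 0.025]
tool_rot: [0.739, 0.673, 0.0, 0.001]
wrist_force: [-0.8, -0.4, -1.1]
gripper_width: 0.036
```

Call:
play_rows:
  moves:
    - [0.2, 0, 0, -0.003, 0, 0, 0]
    - [0.2, 0, 0, 0, 0, 0, 0]
    - [0.2, 0, 0, 0, 0, 0, 0]
    - [0.2, 0, 0, 0, 0, 0, 0]
    - [0.2, 0, 0, 0, 0, 0, 0]

```text
time_s: 37.0
tcp_pos: [0.4917, -0.3147, 0.025]
tool_rot: [0.739, 0.673, 0.0, 0.002]
wrist_force: [-0.8, 0.9, 0.2]
gripper_width: 0.0353
```

Seated. Release, retreat upward and look.

Call:
play_rows:
  moves:
    - [0.5, 0, 0, 0, 0, 0, 0]
    - [0.9, 0, 0, 0, 0, 0, 0]
    - [0.9, 0, 0, 0, 0, 0, 0]
    - [0.9, 0, 0, 0, 0, 0, 0]
    - [0.9, 0, 0, 0, 0, 0, 0]

```text
time_s: 37.62
tcp_pos: [0.492, -0.3149, 0.025]
tool_rot: [0.739, 0.673, 0.0, 0.002]
wrist_force: [-0.2, 0.2, -0.2]
gripper_width: 0.0801
```

Call:
play_rows:
  moves:
    - [0.9, 0, 0, 0.12, 0, 0, 0]
    - [0.9, 0, 0, 0.2, 0, 0, 0]
    - [0.9, 0, 0, 0.2, 0, 0, 0]
    - [0.9, 0, 0.1, 0.2, 0, 0, 0]
    - [0.9, 0, 0.1, 0, 0, 0, 0]

```text
time_s: 38.25
tcp_pos: [0.4911, -0.2643, 0.2096]
tool_rot: [0.74, 0.673, 0.0, 0.001]
wrist_force: [-0.5, -0.2, -0.1]
gripper_width: 0.0854
```

Call:
play_rows:
  moves:
    - [0.9, 0, 0.1, 0, 0, 0, 0]
    - [0.9, 0, 0.1, 0, 0, 0, 0]
    - [0.9, 0, 0, 0, 0, 0, 0]
    - [0.9, 0, 0, 0, 0, 0, 0]
    - [0.9, 0, 0, 0, 0, 0, 0]

```text
time_s: 38.88
tcp_pos: [0.4899, -0.2109, 0.2069]
tool_rot: [0.739, 0.673, -0.0, -0.0]
wrist_force: [0.2, -0.5, 0.6]
gripper_width: 0.0855
```

```bash
python3 - <<'E'
from h import *
s=snap("wrist"); cv2.imwrite("pics/w6.png",s["img"][:,:,::-1]); st=env.read_state();print(st["tcp_pos"],st["time_s"])
for c in("green","yellow","red"):
 for a,u,b in blobs(s,c,amin=200)[1]: print(c,a,u,b,ray(s,u,.061).round(4))
P=[(.4997,-.1405,.061),(.497,-.1985,.061),(.4942,-.2564,.061),(.4914,-.3143,.061)]; print(proj(s,P).round(1))
t=snap("scene"); cv2.imwrite("pics/s6.png",t["img"][:,:,::-1]); print(proj(t,P).round(1))
for c in("green","yellow","red"):
 for a,u,b in blobs(t,c,amin=15,box=(60,180,240,270))[1]: print(c,a,u,b,ray(t,u,.061).round(4))
E
```

```text
[ 0.48990447 -0.21094906  0.20689656] 38.925
green 752 [285.0, 112.4] [270, 97, 31, 31] [ 0.4999 -0.1411  0.061 ]
yellow 677 [287.4, 180.9] [273, 167, 30, 29] [ 0.4967 -0.1997  0.061 ]
yellow 215 [269.2, 218.6] [261, 201, 23, 46] [ 0.4774 -0.2326  0.061 ]
yellow 250 [270.0, 272.5] [265, 254, 16, 40] [ 0.4728 -0.2855  0.061 ]
red 248 [291.6, 293.4] [279, 287, 26, 12] [ 0.4912 -0.3094  0.061 ]
[[284.7 111.7]
 [287.6 179.6]
 [290.  241.7]
 [292.2 297.9]]
[[183.3 220.2]
 [160.3 230.5]
 [136.  241.4]
 [110.  252.9]]
green 55 [183.0, 220.6] [178, 218, 11, 6] [ 0.5005 -0.1417  0.061 ]
yellow 71 [159.9, 230.9] [154, 227, 13, 8] [ 0.4976 -0.1999  0.061 ]
yellow 43 [160.6, 237.3] [152, 232, 18, 9] [ 0.5177 -0.2113  0.061 ]
red 87 [109.9, 253.3] [104, 250, 13, 8] [ 0.4923 -0.3151  0.061 ]
red 52 [111.0, 259.9] [101, 255, 20, 9] [ 0.5125 -0.3237  0.061 ]
```

View pics/w6.png

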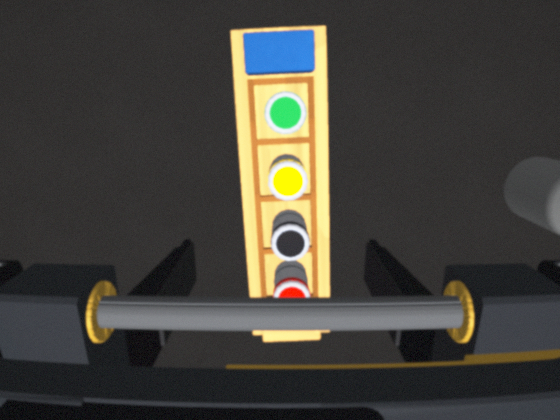

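View pics/s6.png

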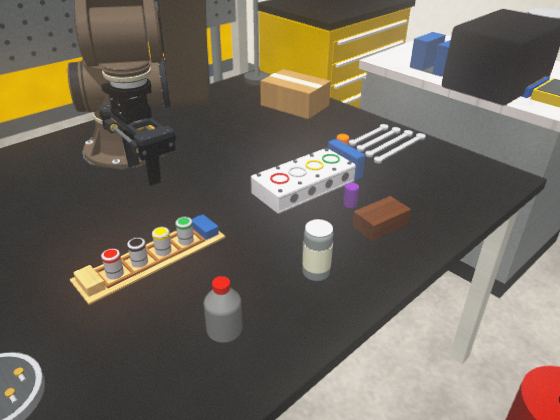

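All four stand upright in the order green, yellow, black, red from the blue block. The two views put green, yellow and red within 2 mm of the pocket centres, black's disc at (290,241) matches its prediction, and nothing is being touched. Handing in.

```bash
python3 -c "
from workcell import env
print(env.finish_job())"
```

```text
the job is handed in; nothing more can be done
None
```

I moved all four tappets into the tray and handed the job in at about 39 s of the 102 s allowed; the hand-in gives no verdict. Counted from the tray's blue block they stand green, yellow, black, red, the same order as their collars counted from the timing cover.

- **Position:** The last wrist and scene pictures put green, yellow and red within about 2 mm of their pocket centres, against the 10 mm allowed. In the wrist picture red was partly hidden by the gripper, so its position rests on the scene view.
- **Black:** I had no colour mask for black. I compared its disc by eye with the predicted pixel in the last wrist picture, and it matched within 1 px.
- **Disagreement:** An earlier top view had shown black about 3 mm off along the row. The same view showed green about 2–3 mm off, which is close to the calibration error.
- **Release:** All four look upright. The gripper was open and well clear above the tray, and the spray can, block and oil bottle look unmoved.

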